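# Unlatch an ear cup's battery slide with a pin tool

### The arm

A 6-joint arm with a two-finger parallel gripper is mounted at the origin on the work surface. World frame = base frame: x ahead of the robot, y to its left, z up, the work surface at z = 0. Lengths are in mm, angles in rad, forces in N, time in s.
With the tool pointing down it reaches from about 350 to 775 mm from the base axis. Payload 7.3 kg.
Tool frame: the origin (TCP) lies at the very end of the fingers, on their centre line; the grasp point (between the pads) lies 19 mm behind it; z points along the fingers, y is the line along which they close (so a half turn about z gives the same grasp; the last joint's range is limited). The gripper opens to 92 mm and grips with 3 to 60 N. Pads are 19 mm wide; open, the fingers measure 130 mm over their backs; the gripper's body (75 mm by 190 mm) begins 47 mm behind the grasp point.
Start: joints at [1.11, 0.342, 1.524, -0, 1.275, -0.146], TCP at [162.539, 499.225, 226.741] pointing down, gripper open.
Joint ranges: [-2.53, 2.53], [-0.77, 2.02], [0.04, 2.7], [-1, 4.14], [0.28, 2.66], [-3.11, 3.11]. Speed limits (rad/s): [2.57, 2.57, 3.14, 3.14, 3.14, 3.14].

### API

Orientations are given as [roll, pitch, yaw] about the fixed x, y, z axes, in that order (R = Rz(yaw) Ry(pitch) Rx(roll)).
In Python, from plant import * gives the robot as it stands.
- The arm moves only by the tool arm_command, never from a script. Its arguments are lists of equal length, an entry for each row: "gripper": the finger opening in mm, from 0 to 91.8; "dp": the shift along the tool's x, y, z in units of 25 mm (1.0 is 25 mm), a list of three; "twist": the turn about the tool's z in units of 5 degrees (1.0 is 5 degrees). A call has exactly 5 rows; each row shifts and turns the commanded pose from where the row before left it, along the tool's axes as they then stand; what a row does not reach is not made up. A row lasts 1/8 s, in which the tool goes at most 62.5 mm and 10.7 degrees, less where a joint would pass 70% of its speed; a pose out of reach is approached as far as the arm can. A call is refused whole if a number of a shift passes 1 or a number of a turn 1, either way. A call with a gripper value outside its range is refused whole. The fingers move at their own pace and stop on an object; the grip force is fixed at half the most. Time passes only in rows, so rows that do not move let the fingers close, or fill a call up. It gives the time, the measured TCP pose, the force, the opening and the grip force at its end, in the units of the state.
- get_obs(): the state, without advancing time (a new reading comes with each control period).
- capture(name): name is "side" or "top"; returns the picture (480x640x3 uint8, red, green, blue); there is no depth.
- get_calibration(name): a dict with "mtx" (3x3 intrinsics, pixels), "dist_coeffs" ([k1, k2, p1, p2, k3] as OpenCV has them; the pictures are not rectified), "position" and "attitude" of the camera in the world. Camera axes: x right, y down, z forward; pixel columns grow to the right and rows downward; lengths in mm; the calibration is good to about 2 mm. A picture is of the moment at which its call begins. get_calibration takes no time and is no camera call.
- close_job(): hands the job in; it is judged then, once.
The state is a dict: "time": time; "joint_positions": joint angles; "dq": joint speeds; "tau": joint torques, N m; "tool_pos": TCP position; "tcp_rot": TCP orientation; "contact_force": force on the tool from outside, world axes, zero at the start; "moment": the same for the moment, N m; "grip_width": finger opening in mm; "finger_force": force on a finger pad.
Only numpy, scipy, OpenCV 4.12 (cv2) and the standard library are available. Lean on these libraries where they do the work, as an engineer would, in place of code of your own. Each camera call takes 0.05 s, during which the arm holds its last target. There are 200 camera calls.

### The job

Take the pin tool from its stand, hold the recessed release button of the ear cup's battery slide down with the pin and, keeping it held down, push the slide all the way out. Press and push gently (about 12 N in all at most, the parts are plastic), then let the button spring up, put the pin tool back upright and fully down in the hole of its stand and let go. Leave the other things on the bench where they are.

Things in the scene. Friction and masses are not known exactly. Their poses are not given: they have to be found in the camera images.
- nest: cream assembly block 180 x 130 x 40 mm, fixed to the bench; origin at the centre of its underside, x along its 180 mm side, z up. On its top, centred, sits a fixed black ear cup 92 mm across and 20 mm high; on the cup, between two low black rails, lies the grey battery slide, 60 x 24 mm and 16 mm high, its top 76 mm above the bench. The slide moves out along the nest's -x, over the cup's rim
- bore_mouth (a point): centre of the mouth of the round hole in the top face of the battery slide (it moves with the slide). The hole is 8 mm wide with a 1.5 mm chamfer around it, is upright, and goes through the slide; at the start it lies 4 mm to the +x side of the nest's middle. The top of the steel release button stands in it 3 to 10 mm below the mouth, differing from cup to cup and not measured; from there the button can go down 5 mm more. Nothing but a pin fits in the hole
- release_button (a joint): travel of the button in m: 0 up, 0.005 fully down. It is sprung: about 3 N to start it, 9 N fully down, where it meets a hard stop. It frees the slide only in about the last 1 mm of its travel. The button rides with the slide
- battery_slide (a joint): travel of the slide in m: 0 home, 0.038 all the way out (hard stop). It drags with about 2 N and stays where it is left. A latch catches it at every 12 mm of travel whenever the button comes up, and blocks it rigidly; past 34 mm the button is free to come up again
- pin_tool_centre (a point): centre of the pin tool's handle (half-way up). The tool is loose, about 60 g: a black upright square handle 18 x 18 x 50 mm with a round steel pin, 5 mm thick and 20 mm long with a rounded tip, standing out of the middle of its underside. x and y are square to the handle's faces, z points up along the tool, away from the pin
- pin_tool_shoulder (a point): centre of the underside of the handle, where the pin begins (25 mm below the handle's centre)
- pin_tip (a point): tip of the pin, 45 mm below the handle's centre
- tool_stand_hole0 (a point): centre of the mouth of the hole in the tool stand, an aluminium block 70 x 70 x 34 mm fixed to the bench, in its top face. The hole is 9 mm wide, chamfered, 26 mm deep. The tool stands in it with its pin down and the underside of the handle flat on the stand's top face, 34 mm above the bench
- ear_pad: bystander: loose black ear pad ring 88 mm across, 18 mm high, lying left of and beyond the nest; origin at the centre of its underside
- speaker_unit: bystander: loose round speaker unit, 44 mm across, 14 mm high, grey metal with a black dome, lying right of and beyond the nest; origin at the centre of its underside
- screw_tray: bystander: grey screw tray 110 x 90 x 30 mm with four compartments, fixed to the bench; origin at the centre of its underside
Things that resemble listed ones, but are neither listed nor needed, are in the scene too. What is shaped like the nest but orange or red is not meant.

How it is judged:
By the outcome, as a careful person would: the job done as asked, in the order asked, and still so for the second after the job is handed in, with the robot touching nothing.
It also fails if it takes over 70 s, if anything falls off the work surface, if the arm or the gripper's body presses on something with over 40 N, if the wrist force passes 120 N, or if a joint passes its speed limit or range.

## Working session

There is one attempt and no reset: what is moved stays moved. The work goes in short steps, Python scripts to look and compute and a tool call to move; the robot and the scene stay as the last step left them, time stands still between calls to the robot, and variables do not carry over. Pictures are saved under pics/ and viewed, at most 10 in all, crops included, and the job is handed in when it is done.

Besides the shell and the picture viewer there is one more tool, called as name(argument=value, ...), one argument or row to a line, values as JSON. arm_command: Moves the arm, as the interface text tells. Its arguments: {"type":"object","properties":{"gripper":{"type":"array"},"dp":{"type":"array"},"twist":{"type":"array"}},"required":["gripper","dp","twist"]}

```bash
mkdir -p pics; python3 - <<'E'
from plant import *
import cv2
for n in("top","side"):
    im=capture(n); cv2.imwrite(f"pics/{n}0.png",im[:,:,::-1]); c=get_calibration(n); print(n,c)
print(get_obs())
E
```

```text
top {'mtx': array([[532.50515391,   0.        , 317.56743791],
       [  0.        , 532.50515391, 243.15944415],
       [  0.        ,   0.        ,   1.        ]]), 'dist_coeffs': array([-0.00867732,  0.        ,  0.        ,  0.        ,  0.        ]), 'position': array([427.45111381,  11.96006282, 922.89910864]), 'attitude': array([-3.05984406,  0.01381375, -1.581123  ])}
side {'mtx': array([[455.67042544,   0.        , 312.27674783],
       [  0.        , 455.67042544, 242.18213786],
       [  0.        ,   0.        ,   1.        ]]), 'dist_coeffs': array([0.02978703, 0.        , 0.        , 0.        , 0.        ]), 'position': array([ 454.20648171, -643.88240655,  540.96235007]), 'attitude': array([-2.1680045 , -0.00844606, -0.06507936])}
{'time': 0.1, 'joint_positions': array([ 1.10999893e+00,  3.42652084e-01,  1.52489718e+00, -1.97857533e-05,
        1.27540162e+00, -1.45987998e-01]), 'dq': array([-0.00050883, -0.00147532, -0.00115969,  0.00255322, -0.00084983,
       -0.00016398]), 'tau': array([ 1.73279925e-03, -4.32006025e+01, -2.44696909e+01,  7.17579480e-02,
        5.25363476e-02, -9.31564756e-06]), 'tool_pos': array([162.37827372, 498.88606094, 226.12344612]), 'tcp_rot': array([-3.14024612e+00, -1.78862256e-04,  2.82678891e+00]), 'contact_force': array([-0.00961581,  0.04801411, -0.53594329]), 'moment': array([-0.00055717,  0.01729791, -0.02410255]), 'finger_force': 0.0, 'grip_width': 91.8162797602952}
```

View pics/top0.png

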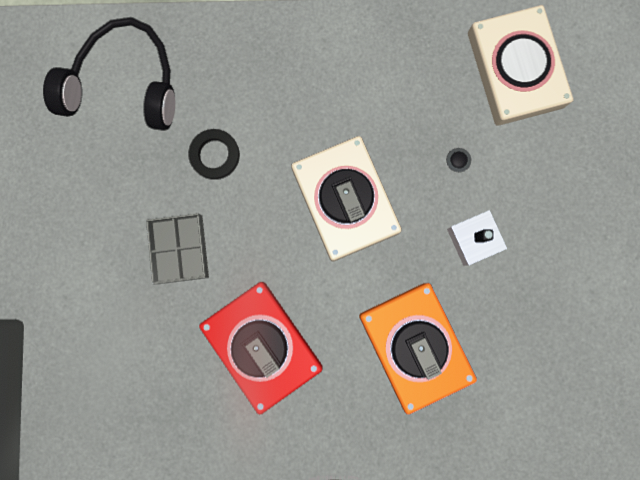

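View pics/side0.png

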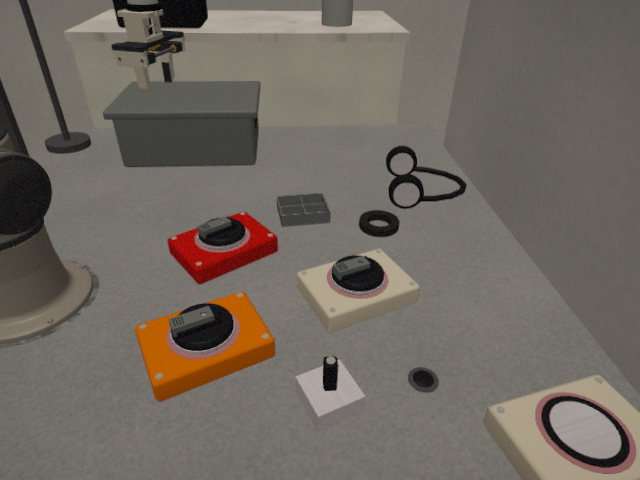

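Candidates in the top view:
- **Nest:** cream with slide at (346,198), which fits the description. The cream block with a white disc at (522,65) has no slide, and orange (418,347) and red (260,347) are excluded.
- **Pin tool:** only one, in the stand at (484,236).

Next I'll check these in a close crop.

```bash
cat > h.py <<'E'
import numpy as np,cv2
from plant import *
from scipy.spatial.transform import Rotation as Ro
C={n:get_calibration(n) for n in("top","side")}
def ray(n,uv):
    c=C[n];p=cv2.undistortPoints(np.float64([[uv]]),c["mtx"],c["dist_coeffs"])[0,0]
    return Ro.from_euler("xyz",c["attitude"]).apply([p[0],p[1],1])
def at(n,uv,z):
    d=ray(n,uv);o=C[n]["position"];return o+d*(z-o[2])/d[2]
def proj(n,P):
    c=C[n];R=Ro.from_euler("xyz",c["attitude"]).as_matrix().T
    return cv2.projectPoints(np.float64(P).reshape(-1,3),cv2.Rodrigues(R)[0],-R@c["position"],c["mtx"],c["dist_coeffs"])[0][:,0]
def tri(a,b):
    A=[];B=[]
    for n,uv in(("top",a),("side",b)):
        d=ray(n,uv);d/=np.linalg.norm(d);M=np.eye(3)-np.outer(d,d);A.append(M);B.append(M@C[n]["position"])
    return np.linalg.lstsq(np.vstack(A),np.hstack(B),rcond=None)[0]
def tile(im,u,v,w=80,h=60,s=5):
    return cv2.resize(im[v:v+h,u:u+w],None,fx=s,fy=s,interpolation=cv2.INTER_CUBIC)
E
python3 - <<'E'
from h import *
t=cv2.imread("pics/top0.png");s=cv2.imread("pics/side0.png")
cv2.imwrite("pics/c1.png",np.vstack([np.hstack([tile(t,306,165),tile(t,440,205)]),np.hstack([tile(s,315,240),tile(s,292,350)])]))
# nest corners top z=40
for uv in[(360,137),(401,231),(333,260),(291,165)]: print(at("top",uv,40).round(1))
E
```

```text
[679.1 -50.2  40. ]
[ 518.6 -115.6   40. ]
[471.6  -1.9  40. ]
[632.6  66.8  40. ]
```

View pics/c1.png

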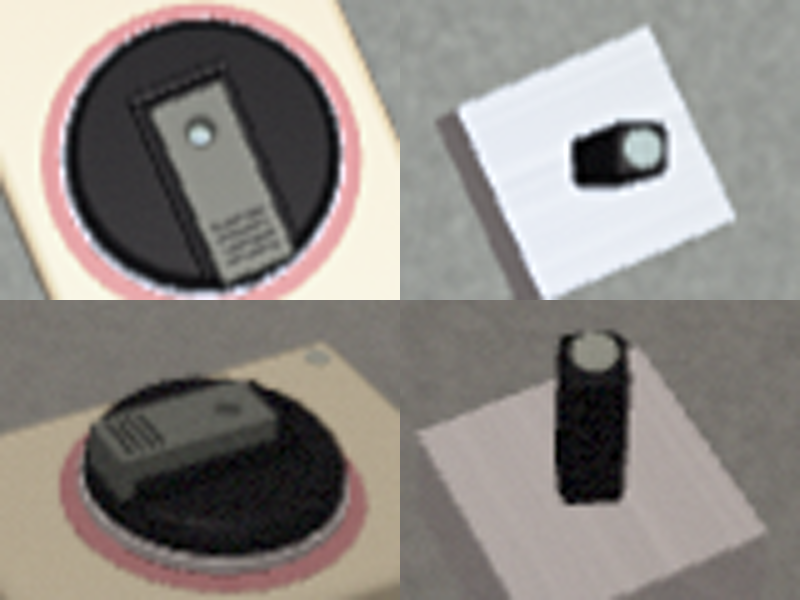

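The crop confirms the choice: bore near top px (345.6,191.2) and side px (361,261), handle top disc near top px (487.8,234.4) and side px (330.4,360).

```bash
python3 - <<'E'
from h import *
f=lambda a,o,x0,y0:((a[0]-x0+.5)/5-.5+o[0],(a[1]-y0+.5)/5-.5+o[1])
t1=lambda a:f(a,(306,165),0,0);t2=lambda a:f(a,(440,205),400,0);s1=lambda a:f(a,(315,240),0,300);s2=lambda a:f(a,(292,350),400,300)
print("bore tri",tri(t1((200,133)),s1((231,409))),"top",at("top",t1((200,133)),75),"side",at("side",s1((231,409)),76))
print("tool tri",tri(t2((641,149)),s2((594,352))),"top84",at("top",t2((641,149)),84),"side84",at("side",s2((594,352)),84))
print("stand corners"); 
for a in[(460,110),(648,27),(736,218),(545,299)]: print(at("top",t2(a),34).round(1))
for a in[(418,433),(640,348),(766,530)]: print(at("side",s2(a),34).round(1))
print("handle base side",at("side",s2((561,501)),34),at("side",s2((623,501)),34))
print("handle top corners");
for a in[(622,125),(662,122),(667,175),(625,183)]: print(at("top",t2(a),84).round(1))
print("slide edges",[at("top",t1(a),76).round(1) for a in[(152,105),(222,82),(296,255),(228,288)]])
E
```

```text
bore tri [581.23598656 -23.0984091   74.81657081] top [580.43890084 -23.03476228  75.        ] side [581.68821169 -24.54472556  76.        ]
tool tri [ 507.20943755 -245.53965162   84.97677335] top84 [ 507.09097174 -245.82948599   84.        ] side84 [ 507.53508205 -244.67179578   84.        ]
stand corners
[ 525.7 -201.2   34. ]
[ 552.9 -265.    34. ]
[ 488.4 -292.    34. ]
[ 462.1 -227.5   34. ]
[ 462.1 -226.7   34. ]
[ 526.7 -200.3   34. ]
[ 552.8 -263.7   34. ]
handle base side [ 499.52072859 -251.44078224   34.        ] [ 516.08852643 -252.39643294   34.        ]
handle top corners
[ 514.8 -240.1   84. ]
[ 515.6 -252.8   84. ]
[ 498.8 -253.7   84. ]
[ 496.4 -240.4   84. ]
slide edges [array([589.6,  -7.7,  76. ]), array([596.8, -30.3,  76. ]), array([540.4, -53.1,  76. ]), array([530. , -31.2,  76. ])]
```

arm_command(
  gripper=[91.8,91.8,91.8,91.8,91.8],
  dp=[
    [0,0,0],
    [0,0,0],
    [0,0,0],
    [0,0,0],
    [0,0,0],
  ],
  twist=[1,1,1,1,1],
)

```text
time: 0.72
tool_pos: [162.4, 499.0, 226.3]
tcp_rot: [-3.141, 0.0, 2.388]
contact_force: [0.3, -0.4, 0.0]
grip_width: 91.6
finger_force: 0.0
```

arm_command(
  gripper=[91.8,91.8,91.8,91.8,91.8],
  dp=[
    [0,0,0],
    [0,0,0],
    [0,0,0],
    [0,0,0],
    [0,0,0],
  ],
  twist=[1,1,1,1,1],
)

```text
time: 1.35
tool_pos: [162.4, 499.0, 226.3]
tcp_rot: [-3.141, 0.001, 1.951]
contact_force: [0.0, 0.2, 0.7]
grip_width: 91.6
finger_force: 0.0
```

arm_command(
  gripper=[91.8,91.8,91.8,91.8,91.8],
  dp=[
    [0,0,0],
    [0,0,0],
    [0,0,0],
    [0,0,0],
    [0,0,0],
  ],
  twist=[1,1,1,1,0.4],
)

```text
time: 1.98
tool_pos: [162.4, 499.0, 226.4]
tcp_rot: [-3.141, 0.001, 1.569]
contact_force: [0.3, 0.7, 0.0]
grip_width: 92.1
finger_force: 0.0
```

arm_command(
  gripper=[91.8,91.8,91.8,91.8,91.8],
  dp=[
    [0,1,0],
    [-0.5,1,0],
    [-1,1,0],
    [-1,1,0],
    [-1,1,0],
  ],
  twist=[0,0,0,0,0],
)

```text
time: 2.6
tool_pos: [288.1, 410.7, 226.5]
tcp_rot: [-3.141, 0.0, 1.571]
contact_force: [-0.2, -0.1, -0.4]
grip_width: 91.8
finger_force: 0.0
```

arm_command(
  gripper=[91.8,91.8,91.8,91.8,91.8],
  dp=[
    [-1,1,0],
    [-1,1,0],
    [-1,1,0],
    [-1,1,0],
    [-1,1,0],
  ],
  twist=[0,0,0,0,0],
)

```text
time: 3.22
tool_pos: [413.1, 285.6, 226.6]
tcp_rot: [-3.141, -0.0, 1.571]
contact_force: [0.2, 0.6, 0.0]
grip_width: 92.2
finger_force: 0.0
```

arm_command(
  gripper=[91.8,91.8,91.8,91.8,91.8],
  dp=[
    [-1,1,0],
    [-1,1,0],
    [-1,1,0],
    [-1,0.7,0],
    [-1,0,0],
  ],
  twist=[0,0,0,0,0],
)

```text
time: 3.85
tool_pos: [505.7, 160.4, 226.2]
tcp_rot: [-3.141, 0.0, 1.57]
contact_force: [-0.0, 0.7, -0.5]
grip_width: 92.0
finger_force: 0.0
```

arm_command(
  gripper=[91.8,91.8,91.8,91.8,91.8],
  dp=[
    [-1,0,0],
    [-1,0,0],
    [-1,0,0],
    [-1,0,0],
    [-1,0,0],
  ],
  twist=[0,0,0,0,0],
)

```text
time: 4.47
tool_pos: [504.6, 35.7, 226.5]
tcp_rot: [-3.141, -0.0, 1.571]
contact_force: [0.9, 0.8, -0.1]
grip_width: 91.8
finger_force: 0.0
```

arm_command(
  gripper=[91.8,91.8,91.8,91.8,91.8],
  dp=[
    [-1,0,0],
    [-1,0,0],
    [-1,0,0],
    [-1,0,0],
    [-1,0,0],
  ],
  twist=[0,0,0,0,0],
)

```text
time: 5.1
tool_pos: [504.5, -89.3, 226.5]
tcp_rot: [-3.141, -0.0, 1.571]
contact_force: [-0.3, 1.2, -0.6]
grip_width: 92.2
finger_force: 0.0
```

arm_command(
  gripper=[91.8,91.8,91.8,91.8,91.8],
  dp=[
    [-1,0,0],
    [-1,0,0],
    [-1,0,0],
    [-1,0,1],
    [-1,0,1],
  ],
  twist=[0,0,0,0,0],
)

```text
time: 5.72
tool_pos: [504.6, -214.3, 176.1]
tcp_rot: [3.141, 0.0, 1.571]
contact_force: [-0.1, -0.3, 1.0]
grip_width: 91.7
finger_force: 0.0
```

arm_command(
  gripper=[91.8,91.8,91.8,91.8,91.8],
  dp=[
    [-1,0,1],
    [-0.3,0,1],
    [0,0,0.4],
    [0,0,0],
    [0,0,0],
  ],
  twist=[0,0,0,0,0],
)

```text
time: 6.35
tool_pos: [505.2, -245.8, 117.7]
tcp_rot: [3.14, 0.001, 1.571]
contact_force: [0.2, 0.2, 0.6]
grip_width: 91.7
finger_force: 0.0
```

arm_command(
  gripper=[91.8,91.8,91.8,91.8,91.8],
  dp=[
    [0,0.08,0.8],
    [0,0,0.8],
    [0,0,0.8],
    [0,0,0.54],
    [0,0,0],
  ],
  twist=[0,0,0,0,0],
)

```text
time: 6.98
tool_pos: [506.5, -245.6, 43.0]
tcp_rot: [-3.141, -0.001, 1.571]
contact_force: [0.6, -0.3, 0.7]
grip_width: 91.8
finger_force: 0.0
```

arm_command(
  gripper=[40,25,18,10,10],
  dp=[
    [0,0,0],
    [0,0,0],
    [0,0,0],
    [0,0,0],
    [0,0,0],
  ],
  twist=[0,0,0,0,0],
)

```text
time: 7.6
tool_pos: [506.6, -246.0, 43.2]
tcp_rot: [3.141, -0.0, 1.57]
contact_force: [0.3, 0.3, -0.5]
grip_width: 46.6
finger_force: 0.0
```

arm_command(
  gripper=[10,10,10,10,10],
  dp=[
    [0,0,0],
    [0,0,0],
    [0,0,0],
    [0,0,0],
    [0,0,0],
  ],
  twist=[0,0,0,0,0],
)

```text
time: 8.22
tool_pos: [506.8, -246.0, 43.2]
tcp_rot: [3.141, 0.0, 1.57]
contact_force: [1.3, 0.1, -0.6]
grip_width: 18.0
finger_force: 30.0
```

arm_command(
  gripper=[10,10,10,10,10],
  dp=[
    [0,0,-0.5],
    [0,0,-0.8],
    [0,0,-0.8],
    [0,0,-0.9],
    [0,0,-0.8],
  ],
  twist=[0,0,0,0,0],
)

```text
time: 8.85
tool_pos: [506.1, -245.9, 139.7]
tcp_rot: [-3.141, -0.0, 1.57]
contact_force: [0.4, -0.2, -0.5]
grip_width: 18.2
finger_force: 30.0
```

arm_command(
  gripper=[10,10,10,10,10],
  dp=[
    [0.5,0.5,0],
    [1,0.5,0],
    [1,0.5,0],
    [1,0.5,0],
    [1,0.5,0],
  ],
  twist=[0,0,0,0,0],
)

```text
time: 9.48
tool_pos: [569.3, -131.5, 137.2]
tcp_rot: [-3.14, -0.001, 1.571]
contact_force: [0.4, 0.0, -0.3]
grip_width: 17.7
finger_force: 30.0
```

arm_command(
  gripper=[10,10,10,10,10],
  dp=[
    [1,0.45,0],
    [1,0,0],
    [1,0,0],
    [1,0,0],
    [0.4,0,0],
  ],
  twist=[0,0,0,0,0],
)

```text
time: 10.1
tool_pos: [580.0, -21.4, 137.4]
tcp_rot: [-3.14, -0.001, 1.572]
contact_force: [1.2, 0.1, -1.0]
grip_width: 17.8
finger_force: 30.0
```

arm_command(
  gripper=[10,10,10,10,10],
  dp=[
    [0,0,0],
    [0,0,0.2],
    [0,0,0.2],
    [0,0,0],
    [0,0,0],
  ],
  twist=[-1,-1,-1,-1,-0.48],
)

```text
time: 10.72
tool_pos: [580.3, -23.5, 127.6]
tcp_rot: [-3.141, -0.001, 1.963]
contact_force: [0.6, 0.4, 0.5]
grip_width: 18.0
finger_force: 30.0
```

```bash
python3 - <<'E'
from h import *
o=get_obs();print(o["tool_pos"],o["tcp_rot"],o["contact_force"])
t=capture("top")[:,:,::-1];s=capture("side")[:,:,::-1]
cv2.imwrite("pics/top1.png",t);cv2.imwrite("pics/side1.png",s)
cv2.imwrite("pics/c2.png",np.hstack([tile(t,306,165,80,80),tile(s,320,200,80,80)]))
tip=o["tool_pos"]-[0,0,29.2]
print("pred tip px",proj("side",tip),proj("top",tip))
E
```

```text
[580.25307313 -23.54610751 127.56993095] [-3.14051435e+00 -5.38867701e-04  1.96280646e+00] [0.61705598 0.44992425 0.45172618]
pred tip px [[360.76950172 250.40824799]] [[346.5050869  188.64368479]]
```

View pics/c2.png

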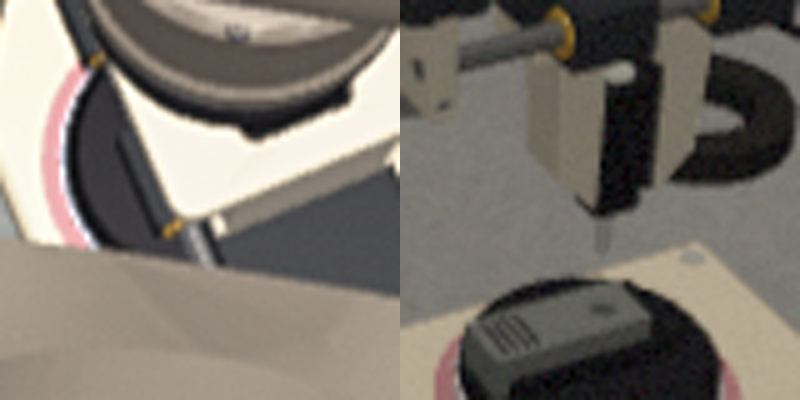

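```bash
python3 - <<'E'
from h import *
for b in [(360.4,261.6),(360.8,261.2)]: print("bore",at("side",b,76))
for z in (97.4,98.4): print("tip",at("side",(360.0,250.3),z))
for z in(75,76): print("top bore",at("top",(345.6,191.2),z))
E
```

```text
bore [580.9169748  -25.07681276  76.        ]
bore [581.77603661 -23.9754908   76.        ]
tip [579.27863821 -21.80326885  97.4       ]
tip [578.99666623 -23.2057304   98.4       ]
top bore [580.43890084 -23.03476228  75.        ]
top bore [580.25846924 -22.99348989  76.        ]
```

arm_command(
  gripper=[10,10,10,10,10],
  dp=[
    [-0.037,0.037,0.2],
    [0,0,0.2],
    [0,0,0.2],
    [0,0,0.16],
    [0,0,0],
  ],
  twist=[0,0,0,0,0],
)

```text
time: 11.45
tool_pos: [581.4, -24.0, 108.8]
tcp_rot: [-3.141, -0.001, 1.961]
contact_force: [0.2, 0.2, 0.2]
grip_width: 17.7
finger_force: 30.0
```

```bash
python3 - <<'E'
from h import *
o=get_obs();print(o["tool_pos"],o["tcp_rot"],o["contact_force"])
s=capture("side")[:,:,::-1]
cv2.imwrite("pics/side2.png",s)
cv2.imwrite("pics/c3.png",tile(s,330,230,60,45,12))
tip=o["tool_pos"]-[0,0,29.2]
print("pred tip px",proj("side",tip))
E
```

```text
[581.4273869  -23.99735969 108.79242533] [-3.14098904e+00 -5.13046780e-04  1.96102531e+00] [0.21438136 0.1989575  0.20663207]
pred tip px [[360.74270958 259.52332666]]
```

View pics/c3.png

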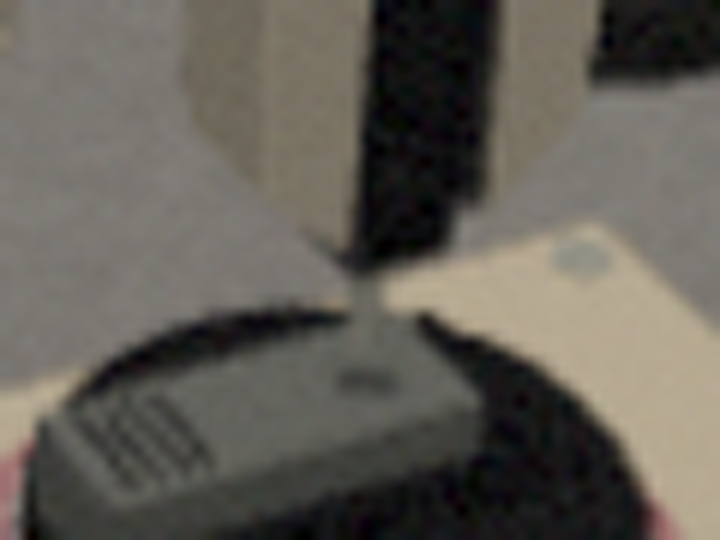

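Pin and bore line up (pin u≈368 and bore centre (368,381) in the crop), so I'll descend into the bore.

arm_command(
  gripper=[10,10,10,10,10],
  dp=[
    [0,0,0.08],
    [0,0,0.08],
    [0,0,0.06],
    [0,0,0],
    [0,0,0],
  ],
  twist=[0,0,0,0,0],
)

```text
time: 12.12
tool_pos: [581.7, -24.0, 103.8]
tcp_rot: [3.141, -0.0, 1.961]
contact_force: [-0.7, 0.7, -0.9]
grip_width: 18.0
finger_force: 30.0
```

arm_command(
  gripper=[10,10,10,10,10],
  dp=[
    [0,0,0.03],
    [0,0,0.03],
    [0,0,0.02],
    [0,0,0],
    [0,0,0],
  ],
  twist=[0,0,0,0,0],
)

```text
time: 12.75
tool_pos: [581.7, -24.0, 101.7]
tcp_rot: [3.141, -0.0, 1.961]
contact_force: [-0.2, -0.3, -0.1]
grip_width: 17.9
finger_force: 30.0
```

Tip is about 3.5 mm into the bore with no contact yet.

arm_command(
  gripper=[10,10,10,10,10],
  dp=[
    [0,0,0.03],
    [0,0,0.03],
    [0,0,0],
    [0,0,0],
    [0,0,0],
  ],
  twist=[0,0,0,0,0],
)

```text
time: 13.38
tool_pos: [581.7, -24.0, 100.2]
tcp_rot: [3.141, -0.0, 1.961]
contact_force: [-0.3, -0.7, -0.3]
grip_width: 17.9
finger_force: 30.0
```

arm_command(
  gripper=[10,10,10,10,10],
  dp=[
    [0,0,0.03],
    [0,0,0.03],
    [0,0,0],
    [0,0,0],
    [0,0,0],
  ],
  twist=[0,0,0,0,0],
)

```text
time: 14.0
tool_pos: [581.7, -24.0, 98.7]
tcp_rot: [3.142, -0.0, 1.961]
contact_force: [-0.1, 0.3, -0.5]
grip_width: 17.8
finger_force: 30.0
```

arm_command(
  gripper=[10,10,10,10,10],
  dp=[
    [0,0,0.03],
    [0,0,0.03],
    [0,0,0],
    [0,0,0],
    [0,0,0],
  ],
  twist=[0,0,0,0,0],
)

```text
time: 14.62
tool_pos: [581.7, -24.0, 97.2]
tcp_rot: [3.141, -0.0, 1.961]
contact_force: [-0.1, -1.1, -0.0]
grip_width: 18.0
finger_force: 30.0
```

arm_command(
  gripper=[10,10,10,10,10],
  dp=[
    [0,0,0.03],
    [0,0,0.03],
    [0,0,0],
    [0,0,0],
    [0,0,0],
  ],
  twist=[0,0,0,0,0],
)

```text
time: 15.25
tool_pos: [581.8, -24.0, 95.9]
tcp_rot: [3.141, 0.0, 1.961]
contact_force: [-0.0, 0.4, 3.7]
grip_width: 17.9
finger_force: 30.0
```

arm_command(
  gripper=[10,10,10,10,10],
  dp=[
    [0,0,0.04],
    [0,0,0.04],
    [0,0,0.02],
    [0,0,0],
    [0,0,0],
  ],
  twist=[0,0,0,0,0],
)

```text
time: 15.88
tool_pos: [581.8, -24.1, 93.5]
tcp_rot: [3.141, 0.0, 1.961]
contact_force: [-0.1, 0.6, 5.3]
grip_width: 17.5
finger_force: 30.0
```

```bash
python3 - <<'E'
from h import *
r=[]
for i in range(4):
    capture("side");o=get_obs();r.append(np.r_[o["contact_force"],o["tool_pos"]])
print(np.mean(r,0).round(2))
E
```

```text
[-7.1000e-01  2.3000e-01  5.6700e+00  5.8183e+02 -2.4060e+01  9.3480e+01]
```

arm_command(
  gripper=[10,10,10,10,10],
  dp=[
    [0,0,0.03],
    [0,0,0.03],
    [0,0,0],
    [0,0,0],
    [0,0,0],
  ],
  twist=[0,0,0,0,0],
)

```text
time: 16.7
tool_pos: [581.9, -24.1, 92.2]
tcp_rot: [3.141, 0.0, 1.961]
contact_force: [-1.2, 0.3, 7.5]
grip_width: 17.9
finger_force: 30.0
```

```bash
cat > f.py <<'E'
from h import *
r=[]
for i in range(4):
    capture("side");o=get_obs();r.append(np.r_[o["contact_force"],o["tool_pos"]])
print(o["time"],np.mean(r,0).round(2))
E
python3 f.py
```

```text
16.9 [-1.0300e+00  3.0000e-02  6.5800e+00  5.8187e+02 -2.4060e+01  9.2210e+01]
```

arm_command(
  gripper=[10,10,10,10,10],
  dp=[
    [0,0,0.02],
    [0,0,0.02],
    [0,0,0],
    [0,0,0],
    [0,0,0],
  ],
  twist=[0,0,0,0,0],
)

```text
time: 17.52
tool_pos: [581.9, -24.1, 91.4]
tcp_rot: [3.141, 0.0, 1.961]
contact_force: [-1.6, 1.5, 8.3]
grip_width: 17.9
finger_force: 30.0
```

```bash
python3 f.py
```

```text
17.725 [-1.7200e+00  4.4000e-01  7.8900e+00  5.8188e+02 -2.4070e+01  9.1340e+01]
```

arm_command(
  gripper=[10,10,10,10,10],
  dp=[
    [0,0,0.018],
    [0,-0.04,0],
    [0,-0.04,0],
    [0,-0.04,0],
    [0,0,0],
  ],
  twist=[0,0,0,0,0],
)

```text
time: 18.35
tool_pos: [580.2, -24.9, 91.3]
tcp_rot: [3.138, 0.001, 1.961]
contact_force: [1.4, 2.2, 8.5]
grip_width: 17.6
finger_force: 30.0
```

```bash
python3 f.py
```

```text
18.55 [  1.43   1.74   7.71 580.17 -24.84  91.33]
```

arm_command(
  gripper=[10,10,10,10,10],
  dp=[
    [0.02,0,0.015],
    [0,0,0.01],
    [0,-0.04,0],
    [0,-0.04,0],
    [0,0,0],
  ],
  twist=[0,0,0,0,0],
)

```text
time: 19.18
tool_pos: [578.4, -25.4, 90.9]
tcp_rot: [3.138, 0.002, 1.961]
contact_force: [1.7, 2.0, 9.5]
grip_width: 17.7
finger_force: 30.0
```

```bash
python3 f.py
```

```text
19.375 [  1.81   1.23   8.44 578.43 -25.4   90.9 ]
```

arm_command(
  gripper=[10,10,10,10,10],
  dp=[
    [0.01,-0.04,0],
    [0,-0.05,0],
    [0,-0.05,0],
    [0,-0.05,0],
    [0,0,0],
  ],
  twist=[0,0,0,0,0],
)

```text
time: 20.0
tool_pos: [574.0, -27.2, 90.9]
tcp_rot: [3.138, 0.002, 1.961]
contact_force: [1.3, 0.0, 8.9]
grip_width: 17.9
finger_force: 30.0
```

```bash
python3 f.py
```

```text
20.2 [ 1.5900e+00 -1.6000e-01  8.2000e+00  5.7401e+02 -2.7140e+01  9.0910e+01]
```

arm_command(
  gripper=[10,10,10,10,10],
  dp=[
    [0,-0.06,0],
    [0,-0.08,0],
    [0,-0.08,0],
    [0,-0.08,0],
    [0,-0.06,0],
  ],
  twist=[0,0,0,0,0],
)

```text
time: 20.82
tool_pos: [565.7, -30.5, 90.9]
tcp_rot: [3.137, 0.002, 1.961]
contact_force: [1.6, 0.4, 7.7]
grip_width: 17.9
finger_force: 30.0
```

```bash
python3 f.py
```

```text
21.025 [  1.39   0.91   8.6  565.63 -30.6   90.91]
```

arm_command(
  gripper=[10,10,10,10,10],
  dp=[
    [0.01,-0.06,0],
    [0,-0.08,0],
    [0,-0.08,0],
    [0,-0.08,0],
    [0,-0.06,0],
  ],
  twist=[0,0,0,0,0],
)

```text
time: 21.65
tool_pos: [557.4, -33.9, 90.9]
tcp_rot: [3.137, 0.002, 1.961]
contact_force: [2.2, 0.1, 8.1]
grip_width: 17.7
finger_force: 30.0
```

```bash
python3 f.py
```

```text
21.85 [ 1.3300e+00  5.4000e-01  8.3700e+00  5.5731e+02 -3.3940e+01  9.0910e+01]
```

arm_command(
  gripper=[10,10,10,10,10],
  dp=[
    [0,-0.06,0],
    [0,-0.08,0],
    [0,-0.08,0],
    [0,-0.08,0],
    [0,-0.06,0],
  ],
  twist=[0,0,0,0,0],
)

```text
time: 22.48
tool_pos: [549.1, -37.3, 90.9]
tcp_rot: [3.137, 0.002, 1.961]
contact_force: [2.4, 1.3, 8.2]
grip_width: 18.1
finger_force: 30.0
```

```bash
python3 f.py
```

```text
22.675 [ 9.9000e-01 -2.0000e-02  9.0500e+00  5.4897e+02 -3.7340e+01  9.0910e+01]
```

arm_command(
  gripper=[10,10,10,10,10],
  dp=[
    [0,-0.04,0],
    [0,-0.04,0],
    [0,-0.02,0],
    [0,0,0],
    [0,0,0],
  ],
  twist=[0,0,0,0,0],
)

```text
time: 23.3
tool_pos: [546.8, -38.3, 90.9]
tcp_rot: [3.138, 0.002, 1.961]
contact_force: [1.8, 0.6, 8.4]
grip_width: 18.0
finger_force: 30.0
```

```bash
python3 f.py
```

```text
23.5 [ 1.6900e+00 -1.0000e-02  8.6700e+00  5.4678e+02 -3.8250e+01  9.0890e+01]
```

Tool travel is about 37.9 mm; continuing in small steps to the hard stop.

arm_command(
  gripper=[10,10,10,10,10],
  dp=[
    [0,-0.03,0],
    [0,-0.03,0],
    [0,0,0],
    [0,0,0],
    [0,0,0],
  ],
  twist=[0,0,0,0,0],
)

```text
time: 24.12
tool_pos: [546.1, -38.5, 91.0]
tcp_rot: [3.136, 0.003, 1.961]
contact_force: [4.0, 1.5, 6.5]
grip_width: 17.8
finger_force: 30.0
```

```bash
python3 f.py
```

```text
24.325 [  3.62   1.8    8.16 546.13 -38.56  91.04]
```

arm_command(
  gripper=[10,10,10,10,10],
  dp=[
    [0,0.02,-0.05],
    [0,0,-0.08],
    [0,0,-0.1],
    [0,0.04,0],
    [0,0,-0.1],
  ],
  twist=[0,0,0,0,0],
)

```text
time: 24.95
tool_pos: [545.7, -38.0, 97.5]
tcp_rot: [3.14, 0.0, 1.961]
contact_force: [7.2, 0.2, -5.6]
grip_width: 17.6
finger_force: 30.0
```

arm_command(
  gripper=[10,10,10,10,10],
  dp=[
    [0,0,-0.1],
    [0,0,-0.2],
    [0,0,-0.4],
    [0,0,-0.6],
    [0,0,-0.3],
  ],
  twist=[0,0,0,0,0],
)

```text
time: 25.58
tool_pos: [545.1, -38.1, 139.2]
tcp_rot: [3.141, 0.001, 1.961]
contact_force: [-0.4, 0.0, -0.7]
grip_width: 17.9
finger_force: 30.0
```

```bash
python3 - <<'E'
from h import *
o=get_obs();print(o["tool_pos"],o["tcp_rot"],o["contact_force"])
s=capture("side")[:,:,::-1]
cv2.imwrite("pics/side3.png",s)
cv2.imwrite("pics/c4.png",tile(s,300,210,90,70,8))
tip=o["tool_pos"]-[0,0,29.2]
print("pred tip px",proj("side",tip))
d=np.array([.9245,.381]);b=np.array([581,-23.8])
print("bore expected at 38:",proj("side",[*(b-38*d),76]))
E
```

```text
[545.08768486 -38.12941734 139.15245843] [3.14086819e+00 5.07845325e-04 1.96112457e+00] [-0.38476883  0.00578868 -0.7462457 ]
pred tip px [[341.33550055 250.42191952]]
bore expected at 38: [[340.9154625 266.950431 ]]
```

View pics/c4.png

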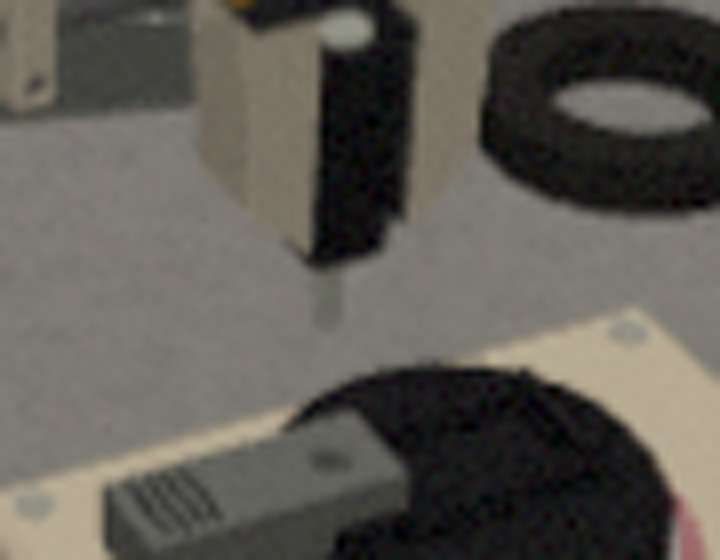

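Pin is out. The bore is now at side px (340.8,267.0), and the prediction for 38 mm travel was (340.9,267.0), so the slide is fully out. Returning to the stand.

arm_command(
  gripper=[10,10,10,10,10],
  dp=[
    [0,0,0],
    [0,0,0],
    [0,0,0],
    [0,0,0],
    [0,0,0],
  ],
  twist=[1,1,1,1,0.47],
)

```text
time: 26.25
tool_pos: [544.7, -38.0, 137.9]
tcp_rot: [-3.141, -0.0, 1.569]
contact_force: [-0.2, 0.7, -0.3]
grip_width: 18.1
finger_force: 30.0
```

arm_command(
  gripper=[10,10,10,10,10],
  dp=[
    [-0.5,0,0],
    [-1,-0.3,0],
    [-1,-0.4,0],
    [-1,-0.4,0],
    [-1,-0.43,0],
  ],
  twist=[0,0,0,0,0],
)

```text
time: 26.88
tool_pos: [506.2, -152.1, 137.9]
tcp_rot: [-3.142, 0.0, 1.572]
contact_force: [-0.6, -0.7, -0.1]
grip_width: 18.0
finger_force: 30.0
```

arm_command(
  gripper=[10,10,10,10,10],
  dp=[
    [-1,0,0],
    [-1,0,0],
    [-1,0,0.6],
    [-0.82,0,0.9],
    [0,0,0.9],
  ],
  twist=[0,0,0,0,0],
)

```text
time: 27.5
tool_pos: [506.4, -248.5, 77.3]
tcp_rot: [3.141, 0.001, 1.57]
contact_force: [0.2, 0.6, -0.9]
grip_width: 18.3
finger_force: 30.0
```

arm_command(
  gripper=[10,10,10,10,10],
  dp=[
    [0,0,0],
    [0,0,0],
    [0,0,0],
    [0,0,0],
    [0,0,0],
  ],
  twist=[0,0,0,0,0],
)

```text
time: 28.12
tool_pos: [507.0, -246.0, 78.3]
tcp_rot: [3.141, 0.0, 1.571]
contact_force: [0.0, -1.0, -0.8]
grip_width: 18.1
finger_force: 30.0
```

arm_command(
  gripper=[10,10,10,10,10],
  dp=[
    [0,0,0.2],
    [0,0,0.2],
    [0,0,0.2],
    [0,0,0.2],
    [0,0,0],
  ],
  twist=[0,0,0,0,0],
)

```text
time: 28.75
tool_pos: [506.8, -246.0, 57.4]
tcp_rot: [-3.141, -0.0, 1.571]
contact_force: [-0.0, 0.0, -0.1]
grip_width: 17.8
finger_force: 30.0
```

Pin is in the hole without contact; lowering the rest.

arm_command(
  gripper=[10,10,10,10,10],
  dp=[
    [0,0,0.2],
    [0,0,0.16],
    [0,0,0.1],
    [0,0,0.06],
    [0,0,0],
  ],
  twist=[0,0,0,0,0],
)

```text
time: 29.38
tool_pos: [506.8, -246.0, 44.8]
tcp_rot: [3.142, -0.0, 1.571]
contact_force: [1.0, -0.2, -1.4]
grip_width: 17.7
finger_force: 30.0
```

```bash
python3 f.py
```

```text
29.575 [   0.81   -0.53   -0.73  506.8  -246.05   44.89]
```

arm_command(
  gripper=[10,10,10,10,10],
  dp=[
    [0,0,0.02],
    [0,0,0.02],
    [0,0,0.02],
    [0,0,0],
    [0,0,0],
  ],
  twist=[0,0,0,0,0],
)

```text
time: 30.2
tool_pos: [506.8, -246.1, 43.3]
tcp_rot: [3.142, -0.0, 1.571]
contact_force: [0.5, 0.2, -1.1]
grip_width: 17.7
finger_force: 30.0
```

```bash
python3 f.py
```

```text
30.4 [ 6.7000e-01 -9.0000e-02 -1.4100e+00  5.0681e+02 -2.4606e+02  4.3340e+01]
```

arm_command(
  gripper=[10,10,10,10,10],
  dp=[
    [0,0,0.02],
    [0,0,0.01],
    [0,0,0],
    [0,0,0],
    [0,0,0],
  ],
  twist=[0,0,0,0,0],
)

```text
time: 31.02
tool_pos: [506.8, -246.1, 43.1]
tcp_rot: [3.141, 0.0, 1.571]
contact_force: [-1.0, 0.7, 5.3]
grip_width: 17.8
finger_force: 30.0
```

```bash
python3 f.py
```

```text
31.225 [-4.8000e-01  5.1000e-01  5.0800e+00  5.0682e+02 -2.4606e+02  4.3160e+01]
```

Seated: 5 N of contact at z 43.2, the same height as at the pick. Releasing and retreating.

arm_command(
  gripper=[25,40,60,60,60],
  dp=[
    [0,0,0],
    [0,0,0],
    [0,0,0],
    [0,0,0],
    [0,0,0],
  ],
  twist=[0,0,0,0,0],
)

```text
time: 31.85
tool_pos: [506.8, -246.0, 42.6]
tcp_rot: [-3.142, -0.0, 1.571]
contact_force: [0.4, 0.3, 0.8]
grip_width: 58.3
finger_force: 0.0
```

arm_command(
  gripper=[60,60,60,60,60],
  dp=[
    [0,0,-0.3],
    [0,0,-0.8],
    [0,0,-1],
    [0,0,-1],
    [0,0,-1],
  ],
  twist=[0,0,0,0,0],
)

```text
time: 32.48
tool_pos: [506.8, -246.0, 146.5]
tcp_rot: [3.141, 0.0, 1.571]
contact_force: [0.3, -0.1, -0.4]
grip_width: 60.1
finger_force: 0.0
```

arm_command(
  gripper=[60,60,60,60,60],
  dp=[
    [0,-0.8,-0.5],
    [0,-1,0],
    [0,-1,0],
    [0,-1,0],
    [0,0,0],
  ],
  twist=[0,0,0,0,0],
)

```text
time: 33.1
tool_pos: [410.8, -246.1, 158.3]
tcp_rot: [3.141, 0.0, 1.57]
contact_force: [0.8, 0.6, 0.2]
grip_width: 60.2
finger_force: 0.0
```

```bash
python3 - <<'E'
from h import *
t=capture("top")[:,:,::-1];s=capture("side")[:,:,::-1];print(get_obs()["tool_pos"])
cv2.imwrite("pics/c5.png",np.vstack([np.hstack([tile(t,306,165),tile(t,440,205)]),np.hstack([tile(s,305,240),tile(s,292,350)])]))
E
```

```text
[ 412.44861805 -246.44632875  158.24859208]
```

View pics/c5.png

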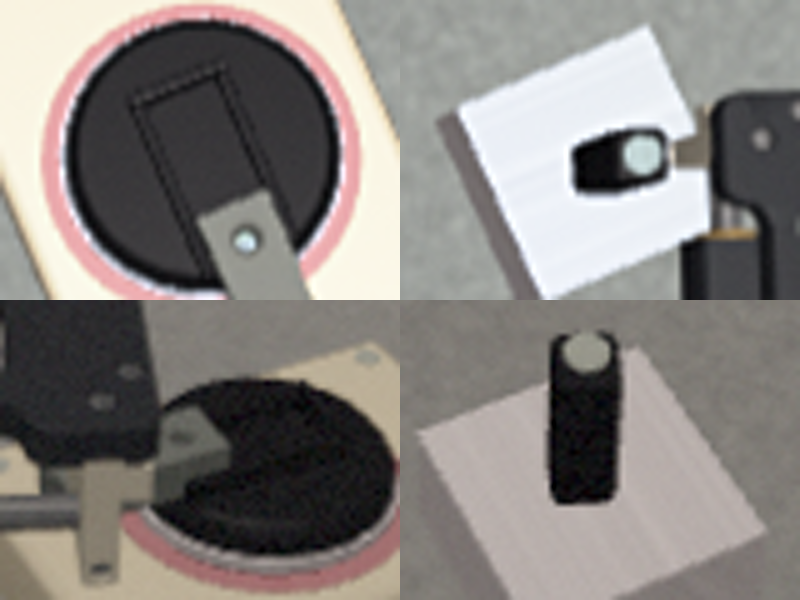

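The tool stands upright and down in its hole (top px (488,235)), and the slide is out with its bore at crop (246,241).

```bash
python3 - <<'E'
from h import *
p=lambda a:at("top",(a[0]/5-.4+306,a[1]/5-.4+165),76)
d=np.linalg.norm(p((246,241))-p((200.5,133)));print("slide travel",d,get_obs()["time"])
if d>36.3: print(close_job())
E
```

```text
slide travel 37.8862762373902 33.2
the job is handed in; nothing more can be done
None
```

The job is handed in: the slide is all the way out (about 37.9 mm measured, against a 38 mm stop), and the pin tool is upright and fully down in its stand; pressing and pushing stayed near 9 N, but a brief sideways and upward drag of about 9 N showed as the pin came out.

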